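Stack the baking dishes on the plate warmer and switch it on

TASK

Warm the three baking dishes: stand the large dish upright and centred on the round hot plate, nest the middle dish in it and the small dish in the middle one, all set down gently and sitting flat. Only then swing the warmer's switch handle clockwise (seen from above) from off all the way to its on stop. Leave the jar, the pepper mill and the mug where they stand.

Things in the scene. Friction and masses are not known exactly. Their poses are not given: they have to be found in the camera images.
- dish_large: Large straight-sided white porcelain baking dish, open at the top, no handle: 160 mm across the rim, 148 mm across the base, 60 mm high, wall and floor 8 mm thick, about 0.45 kg. Origin: centre of the underside, z up. Starts upright on the counter to the left of the warmer.
- dish_mid: Middle dish of the same kind and colour: 110 mm across the rim, 100 mm across the base, 66 mm high, wall and floor 8 mm thick, about 0.28 kg. Origin: centre of the underside, z up. Starts upright on the counter to the right of the warmer: it or the small dish stands in the path of the switch handle, the other farther right.
- dish_small: Small dish of the same kind and colour: 62 mm across the rim, 54 mm across the base, 70 mm high, wall and floor 8 mm thick, about 0.14 kg. Origin: centre of the underside, z up. Swaps places with the middle dish.
- plate (a point): Centre of the top of the warmer's round dark hot plate (190 mm across), 35 mm above the counter. Axes are the warmer's: x away from the robot at yaw 0, y to the left, z up. The warmer is a fixed steel plinth 210 x 210 mm, 30 mm high, concentric with the plate; a black switch housing 75 x 75 mm, 35 mm high, adjoins its right side.
- pivot (a point): Point on the switch handle's vertical turning axis, on top of the housing, 38 mm above the counter; at (-60, -140.5, +3) mm in the axes of plate. Axes as plate.
- grip (a point): Point on the axis of the upright black finger post at the handle's outer end, 110 mm from the turning axis, 88 mm above the counter. The post is 18 mm thick and reaches from 50 to 112 mm above the counter. It stands on a flat arm, 18 mm wide, that lies 50 to 62 mm above the counter. Axes turn with the handle: x points outward along the arm.
- switch (a joint): Angle of the switch handle (rad). 0 = off: the arm points along the warmer's +x, beside the plinth. 1.571 = on: the arm points along the warmer's -y, away from the plinth. Turns clockwise seen from above. An over-centre spring snaps it to the nearer stop; pushing the post takes 4 to 6 N.
- jar: Bystander: glass storage jar with a wooden cap, 76 mm across, 150 mm high, loose on the counter. Origin: centre of the underside.
- mill: Bystander: dark wooden pepper mill, 52 mm across, 168 mm high, loose, beyond the hot plate. Origin: centre of the underside.
- mug: Bystander: blue mug, 76 mm across, 85 mm high, with a handle on its +y side reaching about 70 mm from the axis; loose, on the robot's side of the warmer. Origin: centre of the underside.
Things that resemble listed ones, but are neither listed nor needed, are in the scene too. What is shaped like the dish_large but purple or red is not meant.

How it is judged:
On the way, in this order (a step that is already met when the one before it is completed fails the run):
1. the large dish stands on the hot plate, the middle dish flat in it, the small dish flat in the middle one, while the switch is still off (horizontal distance between dish_large and plate below 0.021 m and z of dish_large in the frame of plate between -0.004 and 0.004 m and angle between each of dish_large, dish_mid, dish_small's own z axis and vertical below 0.08 rad and horizontal distance between dish_mid and dish_large below 0.022 m and z of dish_mid in the frame of dish_large between 0.004 and 0.012 m and horizontal distance between dish_small and dish_mid below 0.022 m and z of dish_small in the frame of dish_mid between 0.004 and 0.012 m and value of joint switch below 0.5 rad), for 0.2 s.
2. the switch handle is at its on stop (value of joint switch above 1.45 rad), for 0.2 s.
At the end, for the whole second after the job is handed in: The large dish sits flat on the hot plate, within 21 mm of its centre; the middle dish sits flat on the large one's floor and the small one flat on the middle one's floor, each within 22 mm of the other's centre and tilted less than 0.08 rad; all at rest. The switch stands above 1.45 rad (on) (horizontal distance between dish_large and plate below 0.021 m and z of dish_large in the frame of plate between -0.004 and 0.004 m and angle between each of dish_large, dish_mid, dish_small's own z axis and vertical below 0.08 rad and horizontal distance between dish_mid and dish_large below 0.022 m and z of dish_mid in the frame of dish_large between 0.004 and 0.012 m and horizontal distance between dish_small and dish_mid below 0.022 m and z of dish_small in the frame of dish_mid between 0.004 and 0.012 m and linear speed of each of dish_large, dish_mid, dish_small below 0.02 m/s and value of joint switch above 1.45 rad and velocity of joint switch between -0.1 and 0.1 rad/s); the robot touches nothing.
It fails at once if the jar, mill or mug is shifted by more than 25 mm or tipped (distance of any of jar, mill, mug from where it was at the start of the episode above 0.025 m or angle between any of jar, mill, mug's own z axis and vertical above 0.3 rad).
It fails at once if the switch is turned on before the dishes are nested on the plate (value of joint switch above 1.2 rad and not (horizontal distance between dish_large and plate below 0.021 m and z of dish_large in the frame of plate between -0.004 and 0.004 m and angle between each of dish_large, dish_mid, dish_small's own z axis and vertical below 0.08 rad and horizontal distance between dish_mid and dish_large below 0.022 m and z of dish_mid in the frame of dish_large between 0.004 and 0.012 m and horizontal distance between dish_small and dish_mid below 0.022 m and z of dish_small in the frame of dish_mid between 0.004 and 0.012 m)).
It fails at once if a dish is dropped or thrown (faster than 0.4 m/s while the fingers do not hold it: a fall of about 10 mm) ((linear speed of dish_large above 0.4 m/s and contact force between the fingers and dish_large below 0.1 N) or (linear speed of dish_mid above 0.4 m/s and contact force between the fingers and dish_mid below 0.1 N) or (linear speed of dish_small above 0.4 m/s and contact force between the fingers and dish_small below 0.1 N)).
It fails at once if a dish is tipped over (angle between any of dish_large, dish_mid, dish_small's own z axis and vertical above 0.7 rad).
It also fails if it takes over 72 s, if anything falls off the work surface, if the arm or the gripper's body presses on something with over 40 N, if the wrist force passes 120 N, or if a joint passes its speed limit or range.

ROBOT

A 6-joint arm with a two-finger parallel gripper is mounted at the origin on the work surface. World frame = base frame: x ahead of the robot, y to its left, z up, the work surface at z = 0. Lengths are in m, angles in rad, forces in N, time in s.
With the tool pointing down it reaches from about 0.3 to 0.775 m from the base axis. Payload 14.6 kg.
Tool frame: the origin (TCP) lies midway between the tips of the shut fingers; the grasp point (between the pads) lies 19 mm behind it (ctrl.pinch_z is the z of the grasp point in the tool frame, in m); z points along the fingers, y is the line along which they close (so a half turn about z gives the same grasp; the last joint's range is limited). The gripper opens to 94 mm and grips with 3 to 60 N. Pads are 16 mm wide; open, the fingers measure 119 mm over their backs; the gripper's body (75 mm by 177 mm) begins 78 mm behind the grasp point.
Start: joints at [-1.317, 0.3, 1.521, -0, 1.321, -0.067], TCP at [0.173, -0.522, 0.171] pointing down, gripper open.
Joint ranges: [-3.03, 3.03], [-0.79, 2.21], [0.23, 2.52], [-1.04, 4.18], [0, 3.07], [-2.55, 2.55]. Speed limits (rad/s): [2.22, 2.22, 2.57, 3.14, 3.14, 3.14].

INTERFACE

Orientations are given as [roll, pitch, yaw] about the fixed x, y, z axes, in that order (R = Rz(yaw) Ry(pitch) Rx(roll)).
In Python, from station import ctrl, camera, ticket gives the robot as it stands. The module is installed in compiled form; this text tells all that it offers.
- The arm moves only by the shell command python3 -m inch 'ROWS' [FORCE]. ROWS is text: rows parted by semicolons, each of 7 numbers parted by spaces: the opening, from -1 (shut) to 1 (fully open), then the shift along the tool's x, y, z in units of 0.03 m (1.0 is 0.03 m), then the turn, a rotation vector about the tool's x, y, z in units of 10 degrees (1.0 is 10 degrees). In form: grip dx dy dz rx ry rz; .... A call has 1 to 10 rows; each row shifts and turns the commanded pose from where the row before left it, along the tool's axes as they then stand; what a row does not reach is not made up. A row lasts 1/8 s, in which the tool goes at most 62.5 mm and 10.7 degrees, less where a joint would pass 70% of its speed; a pose out of reach is approached as far as the arm can. A call with a number of a shift or a turn outside -1 to 1 is refused whole. A call with a gripper value outside its range is refused whole. The fingers move at their own pace and stop on an object; FORCE is the grip in N (left out, the last holds). Time passes only in rows, so rows that do not move let the fingers close. It gives the time, the measured TCP pose, the force, the opening and the grip force at its end, in the units of the state.
- ctrl.get_obs(): the state, without advancing time (a new reading comes with each control period).
- camera(name): name is "scene" or "side" or "wrist"; returns a dict with "img" (400x640x3 uint8, blue, green, red), "range_z" (400x640 float32, m along the optical axis (not along the pixel's ray), 0 where there is no reading), "intrinsics" (3x3 intrinsics, pixels), "view" (4x4, takes a point from world to camera coordinates). Camera axes: x right, y down, z forward; pixel columns grow to the right and rows downward; lengths in m; the calibration is good to about 2 mm. A picture is of the moment at which its call begins.
- ticket.hand_in(): hands the job in; it is judged then, once.
The state is a dict: "time_s": time; "qpos": joint angles; "joint_vel": joint speeds; "tau": joint torques, N m; "ee_pos": TCP position; "eef_rot": TCP orientation; "force": force on the tool from outside, world axes, zero at the start; "moment": the same for the moment, N m; "grip_width": finger opening in m; "grip_force": force on a finger pad.
Only numpy, scipy, OpenCV 4.12 (cv2) and the standard library are available. Lean on these libraries where they do the work, as an engineer would, in place of code of your own. Each camera call takes 0.05 s, during which the arm holds its last target. There are 200 camera calls.

## Working session

There is one attempt and no reset: what is moved stays moved. The work goes in short steps, Python scripts to look and compute and a shell command to move; the robot and the scene stay as the last step left them, time stands still between calls to the robot, and variables do not carry over. Pictures are saved under pics/ and viewed, at most 10 in all, crops included, and the job is handed in when it is done.

```bash
mkdir -p pics; cat > h.py <<'E'
import numpy as np, cv2
from station import ctrl, camera, ticket
def pts(c):
    "world xyz image from range"
    K,V,z=c["intrinsics"],c["view"],c["range_z"]
    v,u=np.mgrid[:400,:640]
    P=np.stack([(u-K[0,2])/K[0,0]*z,(v-K[1,2])/K[1,1]*z,z],-1)
    W=(P-V[:3,3])@V[:3,:3]
    W[z==0]=np.nan
    return W
E
python3 - <<'E'
from h import *
o=ctrl.get_obs(); print(o)
for n in("scene","side"):
    c=camera(n); np.savez(f"pics/{n}0.npz",**c); cv2.imwrite(f"pics/{n}0.png",c["img"])
    print(n,c["intrinsics"].tolist(),np.round(c["view"],3).tolist())
E
```

```text
{'time_s': 0.0, 'qpos': array([-1.31660448e+00,  3.00475328e-01,  1.52158914e+00, -2.57680814e-05,
        1.32068944e+00, -6.65956003e-02]), 'joint_vel': array([-1.06030275e-03,  9.04597261e-05, -1.20096304e-03, -1.37564608e-03,
        1.82902441e-03,  7.01184584e-04]), 'tau': array([ 4.30283990e-05, -5.31807482e+01, -3.52731550e+01,  7.08829123e-02,
        2.44949665e-02, -1.29725327e-04]), 'ee_pos': array([ 0.17333822, -0.5216504 ,  0.17028062]), 'eef_rot': array([-3.14043231e+00, -5.23738747e-05,  3.20793809e-01]), 'force': array([-0.30951121, -0.22195759, -0.0529454 ]), 'moment': array([-0.02456611,  0.01707792,  0.00042074]), 'grip_force': 0.0, 'grip_width': 0.09381146856859356}
scene [[387.3155951601342, 0.0, 321.33210260709825], [0.0, 387.3155951601342, 198.6925841924076], [0.0, 0.0, 1.0]] [[-0.207, 0.978, 0.008, 0.062], [0.781, 0.17, -0.601, -0.36], [-0.589, -0.118, -0.799, 1.596], [0.0, 0.0, 0.0, 1.0]]
side [[365.26580517362214, 0.0, 315.8421703071104], [0.0, 365.26580517362214, 199.86803397840646], [0.0, 0.0, 1.0]] [[-0.894, -0.448, -0.016, 0.489], [-0.302, 0.63, -0.715, 0.183], [0.331, -0.635, -0.699, 1.05], [0.0, 0.0, 0.0, 1.0]]
```

View pics/scene0.png

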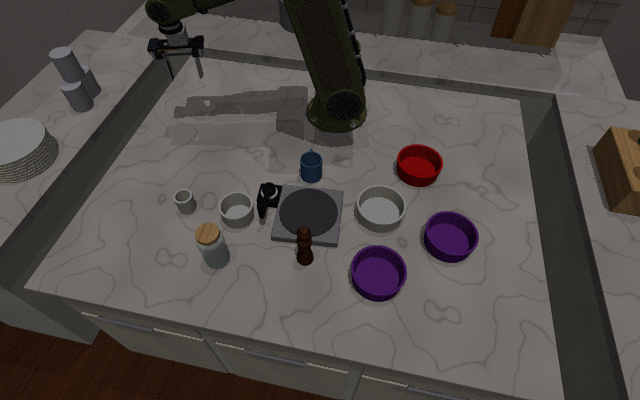

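View pics/side0.png

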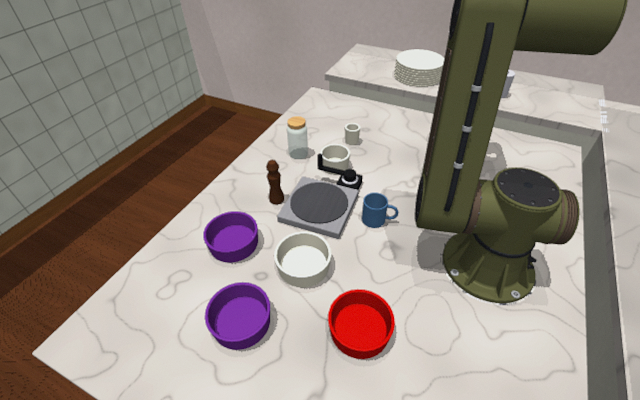

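The scene view has white dishes at (381,208), (236,209) and (184,201). Purple dishes are at (379,272) and (451,236), and a red one at (419,165). The large dish is the white one at (381,208), left of the warmer. The mid dish is at (236,209), in the handle's path, and the small dish at (184,201). The mug is at (311,167), the mill at (305,245) and the jar at (212,246). Next I confirm with a crop and measure.

```bash
cat >> h.py <<'E'
from scipy.optimize import least_squares
def circ(W,g,r,z,dz=.006,near=None):
    "rim circle of known outer radius r (8 mm wall) from points at height z near guess g"
    d=np.hypot(W[...,0]-g[0],W[...,1]-g[1])
    m=(abs(W[...,2]-z)<dz)&(d<r+.04)
    p=W[m][:,:2]
    f=least_squares(lambda q:np.hypot(*(p-q).T)-(r-.004),g,loss="soft_l1",f_scale=.003)
    return f.x,len(p),np.sqrt(np.median(f.fun**2)),W[m][:,2].mean()
E
python3 - <<'E'
from h import *
sc=np.load("pics/scene0.npz");W=pts(sc);S=pts(np.load("pics/side0.npz"))
for n,(u,v),r,z in(("L",(381,208),.08,.06),("M",(236,212),.055,.066),("S",(184,201),.031,.070)):
    g=W[v,u,:2]; a=circ(W,g,r,z); print(n,g,a, circ(S,a[0],r,z))
# plate: dark points at z~.035
for n,f in(("scene",W),("side",S)):
    im=np.load(f"pics/{n}0.npz")["img"].astype(int); lum=im.max(-1)
    m=(abs(f[...,2]-.034)<.006)&(np.hypot(f[...,0]-W[212,308,0],f[...,1]-W[212,308,1])<.17)
    d=(m&(lum<90)).astype(np.uint8); 
    cn,_=cv2.findContours(m.astype(np.uint8),0,2); c=max(cn,key=cv2.contourArea)
    p=f[c[:,0,1],c[:,0,0],:2].astype(np.float32); print(n,"plinth",cv2.minAreaRect(p), lum[m].min(),np.percentile(lum[m],[20,50,80]))
    mm=(f[...,2]>.1)&(f[...,2]<.118)&(np.hypot(f[...,0]-W[212,308,0],f[...,1]-W[212,308,1])<.22)&(lum<70)
    print("post",np.round(f[mm].mean(0),4),mm.sum())
    for nm,q,r,z in(("mug",(311,160),.038,.085),("jar",(208,232),.038,.15),("mill",(304,232),.026,.165)):
        g=W[q[1],q[0],:2]; m3=(abs(f[...,2]-z)<.006)&(np.hypot(*(f[...,:2]-g).transpose(2,0,1))<.07)
        print(nm,g,f[m3].mean(0) if m3.any() else None, f[m3].min(0) if m3.any() else 0,f[m3].max(0) if m3.any() else 0)
A=cv2.resize(sc["img"][140:290,160:420],(780,450),interpolation=3);cv2.imwrite("pics/crop.png",A)
E
```

```text
L [0.45244665 0.23677013] (array([0.47566134, 0.23253415]), 367, np.float64(0.002131935505722285), np.float64(0.05863905445651095)) (array([0.47106098, 0.23533648]), 488, np.float64(0.0020826991068690843), np.float64(0.05865097507591733))
M [ 0.57356517 -0.22977232] (array([ 0.58257714, -0.21846892]), 256, np.float64(0.002083754618349075), np.float64(0.06481200917301874)) (array([ 0.57792568, -0.21427421]), 190, np.float64(0.002432874525807715), np.float64(0.06426110524340398))
S [ 0.6054959 -0.3813931] (array([ 0.58758325, -0.39415113]), 140, np.float64(0.0021103002262677093), np.float64(0.06882450573384773)) (array([ 0.58297278, -0.39179976]), 70, np.float64(0.0016061014286020932), np.float64(0.06845631454119391))
scene plinth ((0.538496196269989, -0.009363517165184021), (0.21066692471504211, 0.2411455363035202), 4.9927473068237305) 1 [38. 41. 84.]
post [ 0.6686 -0.0155  0.1111] 113
mug [ 0.32434834 -0.03250256] [ 0.35514539 -0.02596407  0.08329986] [ 0.31711188 -0.06263511  0.07907294] [0.39345863 0.01171124 0.08886593]
jar [ 0.74206947 -0.22621097] [ 0.74492299 -0.22850468  0.14975836] [ 0.71120725 -0.26243747  0.14475194] [ 0.77631    -0.19682713  0.15445833]
mill [0.69594374 0.03478989] [0.68960769 0.03157271 0.16402155] [0.67587796 0.01820631 0.15901152] [0.70221519 0.0448093  0.16866153]
side plinth ((0.5344578623771667, -0.013532593846321106), (0.20831088721752167, 0.2574080526828766), 4.878300666809082) 11 [ 83.  86. 166.]
post [0.6538 0.004  0.1091] 61
mug [ 0.32434834 -0.03250256] [ 0.35392656 -0.02265825  0.08323552] [ 0.31663372 -0.06284828  0.07910258] [0.39174123 0.01703824 0.08828285]
jar [ 0.74206947 -0.22621097] [ 0.73915696 -0.22536674  0.14852986] [ 0.70752593 -0.26319861  0.14446321] [ 0.77165972 -0.1920517   0.15253999]
mill [0.69594374 0.03478989] [0.68213967 0.0347506  0.16375455] [0.67140848 0.01784033 0.15907095] [0.69622754 0.04637523 0.16708268]
```

View pics/crop.png

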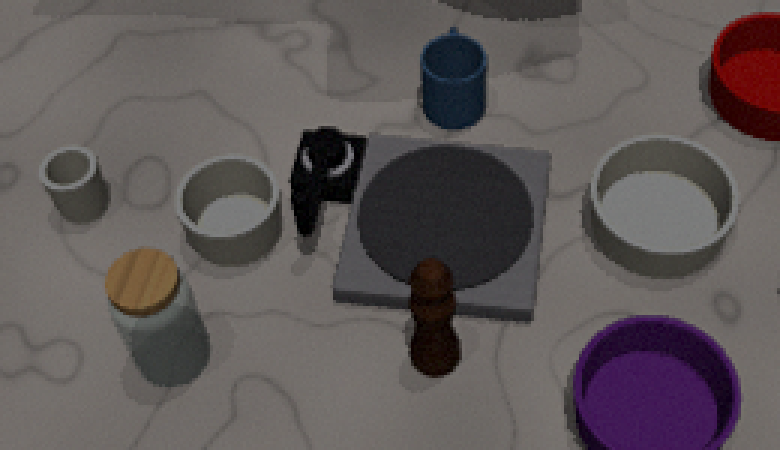

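The crop confirms it: small white dish at crop (72,185), mid at (230,205), large at (664,205), all white and matching in size; the purple one at (658,395) is excluded. The handle arm runs from the pivot at crop (325,150) to the post at about (303,215). My post reading caught the mill, so I'll refine the plate pose and locate the post.

```bash
cat >> h.py <<'E'
from scipy.spatial.transform import Rotation as Ro
def ray(c,uv,z):
    K,V=c["intrinsics"],c["view"];uv=np.atleast_2d(uv).astype(float)
    d=np.c_[(uv-K[[0,1],[2,2]])/K[0,0],np.ones(len(uv))]@V[:3,:3]; o=-V[:3,:3].T@V[:3,3]
    return o+d*((z-o[2])/d[:,2])[:,None]
def to(target,o=None):
    "units of move to world TCP target from measured pose"
    o=o or ctrl.get_obs(); R=Ro.from_euler("xyz",o["eef_rot"])
    print("tcp",np.round(o["ee_pos"],4),"rpy",np.round(o["eef_rot"],3),"t",round(o["time_s"],2),"units",np.round(R.inv().apply(np.array(target)-o["ee_pos"])/.03,2))
E
python3 - <<'E'
from h import *
for n in("scene","side"):
    c=np.load(f"pics/{n}0.npz");f=pts(c);lum=c["img"].max(-1).astype(int)
    lo,hi=(20,62) if n=="scene" else (45,125)
    near=np.hypot(f[...,0]-.54,f[...,1]-0)<.16
    m=(abs(f[...,2]-.034)<.008)&near&(lum>lo)&(lum<hi)
    m=cv2.morphologyEx(m.astype(np.uint8),cv2.MORPH_OPEN,np.ones((5,5)))
    cn,_=cv2.findContours(m,0,1);k=max(cn,key=cv2.contourArea)[:,0]
    p=ray(c,k,.035)[:,:2]
    q=least_squares(lambda q:np.hypot(*(p-q[:2]).T)-q[2],[.54,0,.095],loss="soft_l1",f_scale=.002).x
    m2=(abs(f[...,2]-.032)<.008)&near&(lum>(62 if n=="scene" else 125))
    P=f[m2][:,:2]; H=cv2.minAreaRect(P.astype(np.float32))
    d=(lum<45)&(np.hypot(f[...,0]-.54,f[...,1]+.13)<.13)
    hi=f[d&(f[...,2]>.095)&(f[...,2]<.125)]; arm=f[d&(f[...,2]>.055)&(f[...,2]<.067)]
    print(n,"plate",q,"plinth",H,"post",np.median(hi,0) if len(hi) else 0,len(hi), "arm",arm.min(0),arm.max(0))
o=ctrl.get_obs();to([.473,.158,.17],o)
E
```

```text
scene plate [0.53573958 0.00654533 0.09235567] plinth ((0.5570888519287109, -0.019483208656311035), (0.2516041398048401, 0.2658383846282959), 4.4519500732421875) post [ 0.6028899  -0.1270911   0.11094713] 39 arm [ 0.47077897 -0.16554464  0.05588472] [ 0.6081881  -0.1181278   0.06698448]
side plate [0.5312528  0.01195067 0.09258826] plinth ((0.535288393497467, -0.014180094003677368), (0.21060535311698914, 0.25528812408447266), 5.690529823303223) post [ 0.59189703 -0.12269852  0.10436683] 18 arm [ 0.46374484 -0.15322382  0.05515918] [ 0.59406766 -0.11496084  0.0666427 ]
tcp [ 0.1734 -0.5217  0.1703] rpy [-3.141 -0.     0.321] t 0.1 units [ 16.62 -18.35   0.03]
```

```bash
python3 -m inch '1 0 0 0 0 0 1;1 0 0 0 0 0 0.84;1 1 -1 0 0 0 0;1 1 -1 0 0 0 0;1 1 -1 0 0 0 0;1 1 -1 0 0 0 0;1 1 -1 0 0 0 0;1 1 -1 0 0 0 0;1 1 -1 0 0 0 0'
```

```text
time_s: 1.23
ee_pos: [0.3842, -0.3108, 0.1707]
eef_rot: [-3.141, 0.0, -0.0]
force: [-0.1, -0.5, -0.3]
grip_width: 0.0942
grip_force: 0.0
```

```bash
python3 -m inch '1 0.2 -1 0 0 0 0;1 0.2 -1 0 0 0 0;1 0.2 -1 0 0 0 0;1 0.2 -1 0 0 0 0;1 0.2 -1 0 0 0 0;1 0.2 -1 0 0 0 0;1 0.2 -1 0 0 0 0;1 0.2 -1 0 0 0 0;1 0.2 -1 0 0 0 0;1 0.2 -1 0 0 0 0' && python3 -m inch '1 0.2 -1 0 0 0 0;1 0.2 -1 0 0 0 0;1 0.2 -1 0 0 0 0;1 0.2 -1 0 0 0 0;1 0.2 -1 0 0 0 0;1 0 -0.6 0 0.57 0 0;1 0 0 0 0 0 0;1 0 0 0 0 0 0'
python3 - <<'E'
from h import *
c=camera("wrist");W=pts(c);print(circ(W,np.array([.473,.234]),.08,.06))
c=camera("scene");print(circ(pts(c),np.array([.473,.234]),.08,.06))
to([.473,.158,.032])
E
```

```text
time_s: 2.48
ee_pos: [0.4436, -0.011, 0.1707]
eef_rot: [-3.142, 0.0, -0.0]
force: [0.2, 0.0, -0.7]
grip_width: 0.094
grip_force: 0.0
time_s: 3.48
ee_pos: [0.4736, 0.1553, 0.1708]
eef_rot: [-3.044, 0.0, -0.001]
force: [-0.0, 0.0, 0.5]
grip_width: 0.0941
grip_force: 0.0
(array([0.47289582, 0.23121192]), 3247, np.float64(0.002229456946821959), np.float64(0.059542704873158145))
(array([0.47584718, 0.23258567]), 367, np.float64(0.0021663063237801483), np.float64(0.058835835449905664))
tcp [0.4737 0.1555 0.1709] rpy [-3.043e+00 -0.000e+00 -1.000e-03] t 3.58 units [-0.02  0.37  4.62]
```

```bash
python3 -m inch '0.3 0 0.34 0.6 0 0 0;0.3 0 0 1 0 0 0;0.3 0 0 1 0 0 0;0.3 0 0 1 0 0 0;0.3 0 0 0.7 0 0 0;0.3 0 0 0.3 0 0 0;-1 0 0 0 0 0 0;-1 0 0 0 0 0 0;-1 0 0 0 0 0 0;-1 0 0 0 0 0 0' 45 && python3 -m inch '-1 0 0 0 0 0 0;-1 0 0 0 0 0 0'
```

```text
time_s: 4.82
ee_pos: [0.4739, 0.1595, 0.0329]
eef_rot: [-3.042, -0.001, -0.0]
force: [-0.1, -0.1, -0.6]
grip_width: 0.0247
grip_force: 0.0
time_s: 5.08
ee_pos: [0.4737, 0.1595, 0.0326]
eef_rot: [-3.042, -0.0, -0.0]
force: [0.3, -0.7, -0.2]
grip_width: 0.0047
grip_force: 0.0
```

```bash
python3 -m inch '-1 0 0 0 0 0 0'
python3 - <<'E'
from h import *
c=camera("wrist");W=pts(c);print(circ(W,np.array([.473,.232]),.08,.06))
s=camera("side");print(circ(pts(s),np.array([.473,.232]),.08,.06))
cv2.imwrite("pics/g1.png",np.hstack([cv2.resize(c["img"],(400,250)),cv2.resize(s["img"][170:295,220:420],(400,250),interpolation=3)]))
E
```

```text
time_s: 5.2
ee_pos: [0.4737, 0.1595, 0.0325]
eef_rot: [-3.042, 0.0, -0.0]
force: [-0.4, -0.2, -0.5]
grip_width: 0.0004
grip_force: 0.0
(array([0.47225502, 0.22968511]), 6966, np.float64(0.0022060704312060935), np.float64(0.05928056376686799))
(array([0.47115842, 0.23535042]), 485, np.float64(0.002061151948149445), np.float64(0.05865445786505025))
```

View pics/g1.png

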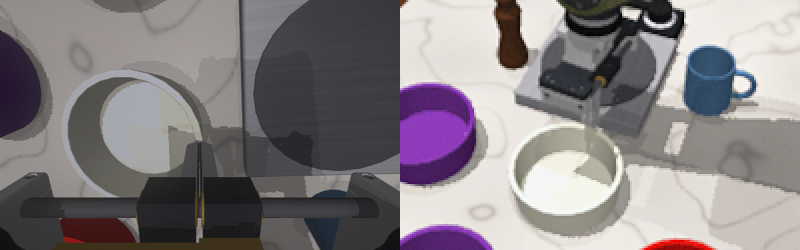

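```bash
python3 - <<'E'
from h import *
o=ctrl.get_obs();print(o["grip_width"],o["grip_force"])
c=camera("wrist");s=camera("side")
R=Ro.from_euler("xyz",o["eef_rot"])
for n,cc in(("wrist",c),("side",s)):
    K,V=cc["intrinsics"],cc["view"]
    for off in(0,-.019,-.05):
        p=V@np.r_[o["ee_pos"]+R.apply([0,0,off]),1];q=K@p[:3];u,v=q[:2]/q[2]
        print(n,off,np.round([u,v,p[2]],3),cc["range_z"][int(v),int(u)])
W=pts(c);m=(abs(W[...,2]-.059)<.004)&(np.hypot(W[...,0]-.473,W[...,1]-.232)<.11);P=W[m]
print("rim y range near x=.473:",[np.round(P[abs(P[:,0]-x)<.006][:,1].min(),4) for x in(.43,.44,.45,.46,.473,.49,.5,.52)])
K,V=c["intrinsics"],c["view"];p=V@np.r_[o["ee_pos"],1];q=K@p[:3];u,v=(q[:2]/q[2]).astype(int)
a=c["img"][max(0,v-90):v+90,max(0,u-120):u+120]
K,V=s["intrinsics"],s["view"];p=V@np.r_[o["ee_pos"],1];q=K@p[:3];u,v=(q[:2]/q[2]).astype(int)
b=s["img"][v-45:v+45,u-60:u+60]
cv2.imwrite("pics/g2.png",np.hstack([cv2.resize(a,(400,300)),cv2.resize(b,(400,300),interpolation=3)]))
E
```

```text
0.0003722355198256145 0.0
wrist 0 [3.17541e+02 2.18749e+02 2.28000e-01] 0.19758552
wrist -0.019 [3.17427e+02 2.28645e+02 2.10000e-01] 0.19150849
wrist -0.05 [3.17192e+02 2.49084e+02 1.80000e-01] 0.16349696
side 0 [313.706 239.504   1.083] 1.0707971
side -0.019 [313.865 234.93    1.071] 1.0628679
side -0.05 [314.133 227.242   1.051] 1.0275197
rim y range near x=.473: [np.float64(0.284), np.float64(0.2914), np.float64(0.2962), np.float64(0.3001), np.float64(0.1543), np.float64(0.1532), np.float64(0.1559), np.float64(0.1644)]
```

View pics/g2.png

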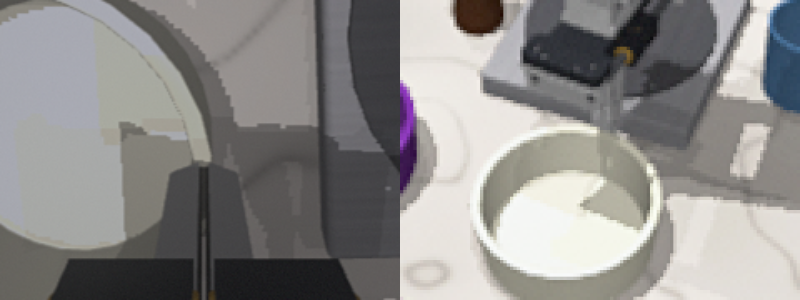

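The crop shows the fingertips on the rim at left-panel (205,165), yet the width reads 0 with no force. I'll lift a little to see whether the dish is held.

```bash
python3 -m inch '-1 0 0 -0.4 0 0 0;-1 0 0 0 0 0 0'
python3 - <<'E'
from h import *
o=ctrl.get_obs();print(o["grip_width"],o["grip_force"])
c=camera("wrist");W=pts(c);g=np.array([.473,.232])
for z in(.06,.07): print(circ(W,g,.08,z))
s=pts(camera("side"));print(circ(s,g,.08,.06),circ(s,g,.08,.07))
p=s[(abs(s[...,0]-.473)<.01)&(abs(s[...,1]-.155)<.035)&(s[...,2]>.01)&(s[...,2]<.12)]
print(np.round(p[np.argsort(p[:,2])][::6],3))
E
```

```text
time_s: 5.65
ee_pos: [0.4744, 0.1584, 0.0457]
eef_rot: [-3.042, -0.002, -0.0]
force: [-0.0, -0.0, -0.7]
grip_width: 0.0006
grip_force: 0.0
0.0006441676893291407 0.0
(array([0.47236384, 0.22983657]), 6485, np.float64(0.0022265055929315547), np.float64(0.05935083762173812))
(array([0.473, 0.232]), 0, np.float64(nan), np.float64(nan))
(array([0.47120189, 0.23546151]), 486, np.float64(0.002122949271099797), np.float64(0.05879702426787622)) (array([0.473, 0.232]), 0, np.float64(nan), np.float64(nan))
[[0.476 0.168 0.01 ]
 [0.47  0.167 0.012]
 [0.479 0.168 0.018]
 [0.467 0.164 0.02 ]
 [0.467 0.165 0.026]
 [0.467 0.164 0.029]
 [0.475 0.168 0.034]
 [0.468 0.163 0.037]
 [0.48  0.164 0.041]
 [0.477 0.163 0.045]
 [0.483 0.165 0.05 ]
 [0.474 0.162 0.055]
 [0.472 0.154 0.057]
 [0.481 0.156 0.059]
 [0.478 0.16  0.06 ]
 [0.466 0.152 0.081]
 [0.465 0.154 0.091]
 [0.471 0.167 0.093]
 [0.466 0.15  0.096]
 [0.479 0.168 0.099]
 [0.481 0.166 0.1  ]
 [0.472 0.164 0.102]
 [0.466 0.164 0.105]
 [0.463 0.15  0.109]
 [0.464 0.155 0.114]
 [0.468 0.165 0.117]]
  return _methods._mean(a, axis=axis, dtype=dtype,
  ret = ret.dtype.type(ret / rcount)
h.py:18: RuntimeWarning: Mean of empty slice.
  return f.x,len(p),np.sqrt(np.median(f.fun**2)),W[m][:,2].mean()
```

```bash
python3 -m inch '0 0 0 0 0 0 0;0 0 0 0 0 0 0;0 0 0 0 0 0 0;0 0 0 0 0 0 0'
python3 - <<'E'
from h import *
o=ctrl.get_obs();print(o["grip_width"],o["grip_force"],o["force"],o["ee_pos"])
c=camera("wrist");s=camera("side");
for cc in(c,s): print(circ(pts(cc),np.array([.473,.232]),.08,.06)[:2])
cv2.imwrite("pics/g3.png",np.hstack([cv2.resize(c["img"][130:310,200:440],(400,300)),cv2.resize(s["img"][195:285,254:374],(400,300),interpolation=3)]))
E
```

```text
time_s: 6.25
ee_pos: [0.4736, 0.1583, 0.0444]
eef_rot: [-3.042, 0.0, -0.0]
force: [-0.2, 0.5, 0.6]
grip_width: 0.0367
grip_force: 0.0
0.03668397213132023 0.0 [-0.15963168  0.49581313  0.60883646] [0.47361585 0.15832555 0.04438746]
(array([0.47224619, 0.23054436]), 6753)
(array([0.47101932, 0.23549373]), 474)
```

View pics/g3.png

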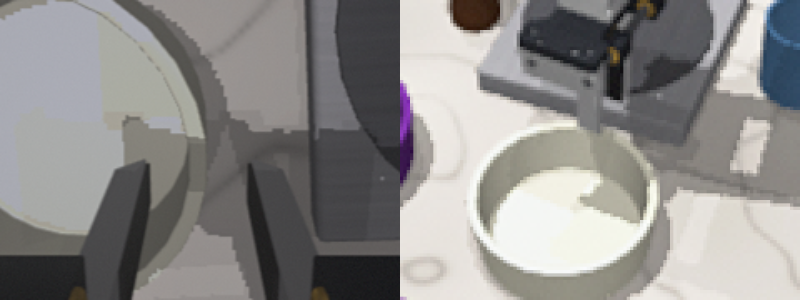

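The wrist crop shows the fingers open at (130,165) and (270,165) with the rim between them at (195,150). In the side crop the fingertip ends at about (590,132), which looks above the rim. So the tips may be higher than the reported TCP; I'll measure them.

```bash
python3 - <<'E'
from h import *
o=ctrl.get_obs();t=o["ee_pos"]
for n in("wrist","side","scene"):
    c=camera(n);W=pts(c);L=c["img"].max(-1)
    m=(abs(W[...,0]-t[0])<.02)&(abs(W[...,1]-t[1])<.04)&(W[...,2]>.064)&(W[...,2]<.2)
    p=W[m]; 
    for nm,q in(("inner",p[p[:,1]>t[1]+.008]),("outer",p[p[:,1]<t[1]-.008])):
        if len(q): print(n,nm,len(q),"zmin",np.round(np.sort(q[:,2])[:4],3),"lo pts y",np.round(np.percentile(q[q[:,2]<q[:,2].min()+.02][:,1],[5,95]),3),"x",np.round(np.percentile(q[q[:,2]<q[:,2].min()+.02][:,0],[5,95]),3))
print(t,o["grip_width"])
E
```

```text
wrist inner 3743 zmin [0.081 0.082 0.082 0.082] lo pts y [0.175 0.185] x [0.468 0.483]
wrist outer 3514 zmin [0.076 0.077 0.077 0.077] lo pts y [0.12  0.132] x [0.468 0.483]
side inner 90 zmin [0.082 0.086 0.09  0.09 ] lo pts y [0.181 0.19 ] x [0.463 0.481]
side outer 97 zmin [0.076 0.077 0.077 0.078] lo pts y [0.124 0.134] x [0.463 0.479]
scene inner 70 zmin [0.083 0.084 0.086 0.09 ] lo pts y [0.178 0.188] x [0.478 0.485]
scene outer 71 zmin [0.077 0.08  0.081 0.083] lo pts y [0.121 0.131] x [0.48  0.485]
[0.47362555 0.15832654 0.04440359] 0.044933067084864234
```

All three cameras put the real tips about 35 mm above the reported TCP z, so the fingers closed above the rim. I'll use that offset, descend further and grip.

```bash
python3 -m inch '0 0 0 0.6 0 0 0;0 0 0 0.5 0 0 0;0 0 0 0.45 0 0 0;-1 0 0 0 0 0 0;-1 0 0 0 0 0 0;-1 0 0 0 0 0 0;-1 0 0 0 0 0 0;-1 0 0 0 0 0 0;-1 0 0 0 0 0 0' 45
python3 - <<'E'
from h import *
for n in("wrist","side"): print(n,circ(pts(camera(n)),np.array([.473,.232]),.08,.06))
E
```

```text
time_s: 7.62
ee_pos: [0.4739, 0.1633, -0.0014]
eef_rot: [-3.042, -0.001, -0.0]
force: [-1.9, 4.2, 4.3]
grip_width: 0.0085
grip_force: 43.6
wrist (array([0.48018006, 0.22966915]), 10864, np.float64(0.0022528082472811645), np.float64(0.05949079781818905))
side (array([0.47953995, 0.23516968]), 448, np.float64(0.002169272160191833), np.float64(0.058894224215600845))
```

```bash
python3 -m inch '-1 0 0 -0.3 0 0 0;-1 0 0 -0.5 0 0 0;-1 0 0 -0.9 0 0 0;-1 0 0 -0.9 0 0 0;-1 0.3 0.6 -0.1 0 0 0;-1 0.5 1 -0.1 0 0 0;-1 0.4 1 -0.1 0 0 0;-1 0.3 1 -0.1 0 0 0;-1 0.2 1 -0.1 0 0 0;-1 0.1 1 -0.1 0 0 0' && python3 -m inch '-1 0 1 -0.1 0 0 0;-1 0 0.6 -0.1 0 0 0;-1 0 0.2 0 0 0 0;-1 0 0 0 0 0 0;-1 0 0 0 0 0 0'
cat >> h.py <<'E'
def rim3(W,g,r,zlo,zhi):
    "plane (RANSAC-free) and circle of a lifted dish's rim: top points near radius r-4mm of g"
    d=np.hypot(W[...,0]-g[0],W[...,1]-g[1]);m=(abs(d-r+.004)<.008)&(W[...,2]>zlo)&(W[...,2]<zhi)
    p=W[m]
    for _ in range(5):
        A=np.c_[p[:,:2]-g,np.ones(len(p))];s=np.linalg.lstsq(A,p[:,2],rcond=None)[0];e=p[:,2]-A@s
        k=(e>-.006)&(e<.006) if _ else (e>-.015); p=p[k]
    f=least_squares(lambda q:np.hypot(*(p[:,:2]-q).T)-(r-.004),g,loss="soft_l1",f_scale=.003).x
    return np.round(f,4),"z,slopes",np.round(s[[2,0,1]],3),len(p)
E
python3 - <<'E'
from h import *
o=ctrl.get_obs();print(o["grip_width"],o["grip_force"],o["force"])
for n in("scene","side","wrist"):
    W=pts(camera(n));g=np.array([.5335,.0092])
    m=(np.hypot(*(W[...,:2]-g).transpose(2,0,1))<.1)&(W[...,2]>.06)&(W[...,2]<.19)
    z=W[m][:,2];h,e=np.histogram(z,np.arange(.06,.2,.01));print(n,h)
    print(rim3(W,g,.08,.11,.16))
E
```

```text
time_s: 8.98
ee_pos: [0.5276, -0.0152, 0.0776]
eef_rot: [-3.043, -0.0, -0.001]
force: [-0.3, -0.1, -5.4]
grip_width: 0.0081
grip_force: 45.5
time_s: 9.6
ee_pos: [0.5275, -0.0673, 0.0776]
eef_rot: [-3.042, 0.0, 0.0]
force: [0.7, 0.1, -4.8]
grip_width: 0.008
grip_force: 45.5
0.008012221996166968 45.45221719192341 [ 0.68738692  0.09561373 -4.75987253]
scene [  0  13 918 193 166 169 189 370  57  29  27  21  14   0]
(array([0.5389, 0.0051]), 'z,slopes', array([ 0.135, -0.02 , -0.005]), 178)
side [  0  12 632 198 210 205 233 388  42  21  21  10   4   0]
(array([0.5349, 0.0062]), 'z,slopes', array([ 0.13 , -0.035, -0.027]), 268)
wrist [    0     3 22743  2693  3100  3714  4137 11189   560   462   602   557
   369     0]
(array([0.5354, 0.0023]), 'z,slopes', array([ 0.138, -0.022, -0.015]), 5536)
```

```bash
python3 -m inch '-1 -0.1 0 0.5 0 0 0;-1 0 0 0.4 0 0 0;-1 0 0 0.2 0 0 0;-1 0 0 0.1 0 0 0;-1 0 0 0 0 0 0' && python3 -m inch '-1 0 0 0.05 0 0 0;-1 0 0 0.05 0 0 0' && python3 -m inch '-1 0 0 0.04 0 0 0;-1 0 0 0 0 0 0'
```

```text
time_s: 10.38
ee_pos: [0.5246, -0.0645, 0.0417]
eef_rot: [-3.042, 0.0, -0.0]
force: [0.2, -0.4, -4.3]
grip_width: 0.0081
grip_force: 45.5
time_s: 10.62
ee_pos: [0.5247, -0.0643, 0.039]
eef_rot: [-3.042, -0.0, -0.0]
force: [-0.6, -0.7, -5.0]
grip_width: 0.0081
grip_force: 45.5
time_s: 10.88
ee_pos: [0.5245, -0.0641, 0.0376]
eef_rot: [-3.042, 0.0, -0.0]
force: [-0.3, -0.5, -4.6]
grip_width: 0.0082
grip_force: 45.5
```

```bash
python3 -m inch '-1 0 0 0.06 0 0 0;-1 0 0 0.04 0 0 0;-1 0 0 0 0 0 0' && python3 -m inch '-1 0 0 0.03 0 0 0;-1 0 0 0 0 0 0'
```

```text
time_s: 11.25
ee_pos: [0.5247, -0.0639, 0.0348]
eef_rot: [-3.042, -0.0, -0.001]
force: [-1.6, -2.1, -1.8]
grip_width: 0.0083
grip_force: 45.5
time_s: 11.5
ee_pos: [0.5247, -0.064, 0.0341]
eef_rot: [-3.042, -0.0, -0.0]
force: [-3.0, -3.7, 1.8]
grip_width: 0.0082
grip_force: 45.9
```

```bash
python3 -m inch '-0.2 0 0 0 0 0 0;-0.2 0 0 0 0 0 0;-0.2 0 0 -0.2 0 0 0;-0.2 0 0 -0.8 0 0 0;-0.2 0 0 -1 0 0 0;-0.2 0.2 0.8 -0.9 -0.14 0 0;-0.2 0.4 1 -0.1 0 0 0;-0.2 0.4 1 -0.1 0 0 0;-0.2 0.3 1 -0.1 0 0 0;-0.2 0.3 1 -0.1 0 0 0' && python3 -m inch '-0.2 0.2 1 -0.1 0 0 0;-0.2 0.1 1 0 0 0 0;-0.2 0 0 0 0 0 0;-0.2 0 0 0 0 0 0'
python3 - <<'E'
from h import *
for n in("scene","side","wrist"):
    W=pts(camera(n))
    print(n,circ(W,np.array([.58,-.216]),.055,.066),"large",circ(W,np.array([.535,.007]),.08,.095))
    o=ctrl.get_obs();t=o["ee_pos"];m=(abs(W[...,0]-t[0])<.02)&(abs(W[...,1]-t[1])<.04)&(W[...,2]>.09)&(W[...,2]<.22);p=W[m]
    if len(p):
        q=p[p[:,2]<p[:,2].min()+.02];print("tip zmin",np.sort(p[:,2])[3],"x",np.percentile(q[:,0],[5,95]),"y",np.percentile(q[:,1],[5,95]))
to([.58,-.265,.005])
E
```

```text
time_s: 12.75
ee_pos: [0.5728, -0.2178, 0.1214]
eef_rot: [-3.067, -0.0, -0.0]
force: [0.8, -0.0, -0.1]
grip_width: 0.0375
grip_force: 0.0
time_s: 13.25
ee_pos: [0.5815, -0.2762, 0.1196]
eef_rot: [-3.066, -0.0, -0.0]
force: [0.4, -1.0, 0.4]
grip_width: 0.0375
grip_force: 0.0
scene (array([ 0.58223078, -0.21691121]), 298, np.float64(0.0027095631313838763), np.float64(0.06441734961238244)) large (array([0.53754629, 0.00534384]), 389, np.float64(0.0021224095541368115), np.float64(0.09377691496117917))
tip zmin 0.15260969303908575 x [0.57629601 0.5928151 ] y [-0.30745493 -0.24959145]
side (array([ 0.57838599, -0.2137589 ]), 195, np.float64(0.0032740497785245515), np.float64(0.06406225017256781)) large (array([0.53281523, 0.00826894]), 353, np.float64(0.002141819345909887), np.float64(0.09348523494049071))
tip zmin 0.15565619703042716 x [0.57182348 0.58836229] y [-0.30476526 -0.24731668]
wrist (array([ 0.57909962, -0.21733905]), 4037, np.float64(0.004546478727142839), np.float64(0.06478913232307497)) large (array([0.53459123, 0.00251807]), 2219, np.float64(0.0017153882770786777), np.float64(0.09401094950079497))
tip zmin 0.1532292270414594 x [0.57608718 0.59092987] y [-0.30915695 -0.25230823]
tcp [ 0.5817 -0.276   0.1198] rpy [-3.067e+00 -0.000e+00  1.000e-03] t 13.4 units [-0.06 -0.08  3.84]
```

```bash
python3 -m inch '-0.2 -0.1 -0.15 0.8 0 0 0;-0.2 0 0 1 0 0 0;-0.2 0 0 1 0 0 0;-0.2 0 0 0.7 0 0 0;-0.2 0 0 0.38 0 0 0;-1 0 0 0 0 0 0;-1 0 0 0 0 0 0;-1 0 0 0 0 0 0;-1 0 0 0 0 0 0;-1 0 0 0 0 0 0' 40
python3 - <<'E'
from h import *
for n in("scene","side"):print(n,circ(pts(camera(n)),np.array([.58,-.216]),.055,.066))
E
```

```text
time_s: 14.65
ee_pos: [0.5788, -0.2639, 0.0044]
eef_rot: [-3.067, -0.001, -0.0]
force: [-2.1, 0.6, 6.3]
grip_width: 0.0079
grip_force: 40.0
scene (array([ 0.58356958, -0.21405434]), 289, np.float64(0.0039836771982592264), np.float64(0.06457927261173807))
side (array([ 0.57977384, -0.21173888]), 202, np.float64(0.0040249973159047605), np.float64(0.06411506709342367))
```

```bash
python3 -m inch '-1 0 0 -0.3 0 0 0;-1 0 0 -0.6 0 0 0;-1 0 0 -1 0 0 0;-1 0 0 -1 0 0 0;-1 0 0 -1 0 0 0;-1 -0.1 -0.5 -0.8 0 0 0;-1 -0.25 -1 0.08 0 0 0;-1 -0.25 -1 0.08 0 0 0;-1 -0.25 -1 0.08 0 0 0;-1 -0.25 -1 0.08 0 0 0' && python3 -m inch '-1 -0.25 -1 0.08 0 0 0;-1 -0.2 -1 0.08 0 0 0;-1 0 -0.8 0.06 0 0 0;-1 0 -0.3 0 0 0 0;-1 0 0 0 0 0 0;-1 0 0 0 0 0 0'
python3 - <<'E'
from h import *
for n in("scene","side","wrist"):
    W=pts(camera(n));g=np.array([.535,.0108]);print(n,rim3(W,g,.055,.17,.24),"large",circ(W,np.array([.535,.007]),.08,.095))
E
```

```text
time_s: 16.0
ee_pos: [0.5453, -0.138, 0.146]
eef_rot: [-3.067, -0.001, -0.0]
force: [1.3, 0.6, -2.4]
grip_width: 0.0079
grip_force: 40.0
time_s: 16.75
ee_pos: [0.5322, -0.0464, 0.1454]
eef_rot: [-3.067, -0.0, -0.001]
force: [-0.5, 0.4, -2.5]
grip_width: 0.0077
grip_force: 40.0
scene (array([0.537 , 0.0049]), 'z,slopes', array([ 0.197,  0.065, -0.181]), 151) large (array([0.53683673, 0.00543773]), 282, np.float64(0.0022963389580608912), np.float64(0.09385071155447322))
side (array([0.5324, 0.0051]), 'z,slopes', array([ 0.198, -0.043, -0.095]), 196) large (array([0.53316403, 0.00794594]), 251, np.float64(0.002163262670044519), np.float64(0.09363540196238782))
wrist (array([0.5341, 0.0008]), 'z,slopes', array([ 0.208, -0.032, -0.05 ]), 2138) large (array([0.53310213, 0.004244  ]), 2626, np.float64(0.002096063131771282), np.float64(0.09482567808651181))
```

```bash
python3 -m inch '-1 0 0 0.5 0 0 0;-1 0 0 0.8 0 0 0;-1 0 0 0.8 0 0 0;-1 0 0 0.6 0 0 0;-1 0 0 0.3 0 0 0;-1 0 0 0 0 0 0' && python3 -m inch '-1 0 0 0.06 0 0 0;-1 0 0 0.05 0 0 0;-1 0 0 0 0 0 0'
```

```text
time_s: 17.65
ee_pos: [0.5318, -0.0389, 0.0548]
eef_rot: [-3.066, 0.001, -0.0]
force: [0.5, 0.3, -2.8]
grip_width: 0.0076
grip_force: 40.0
time_s: 18.02
ee_pos: [0.5322, -0.0387, 0.0524]
eef_rot: [-3.067, -0.0, -0.0]
force: [-0.3, 0.7, -2.2]
grip_width: 0.008
grip_force: 40.0
```

Contact is expected at z ≈ 0.0474.

```bash
python3 -m inch '-1 0 0 0.06 0 0 0;-1 0 0 0.04 0 0 0;-1 0 0 0 0 0 0' && python3 -m inch '-1 0 0 0.04 0 0 0;-1 0 0 0 0 0 0'
```

```text
time_s: 18.4
ee_pos: [0.532, -0.0384, 0.0491]
eef_rot: [-3.067, 0.0, -0.0]
force: [-0.7, 0.4, -3.3]
grip_width: 0.0076
grip_force: 40.0
time_s: 18.65
ee_pos: [0.532, -0.0383, 0.0479]
eef_rot: [-3.066, 0.0, -0.0]
force: [-0.4, -0.1, -2.9]
grip_width: 0.0079
grip_force: 40.0
```

```bash
python3 -m inch '-1 0 0 0.04 0 0 0;-1 0 0 0 0 0 0' && python3 -m inch '-1 0 0 0.03 0 0 0;-1 0 0 0 0 0 0'
```

```text
time_s: 18.9
ee_pos: [0.5323, -0.0384, 0.0475]
eef_rot: [-3.067, -0.001, -0.0]
force: [-4.0, -1.4, 6.4]
grip_width: 0.0074
grip_force: 40.0
time_s: 19.15
ee_pos: [0.5323, -0.0384, 0.0474]
eef_rot: [-3.067, -0.001, -0.0]
force: [-9.1, -1.3, 16.7]
grip_width: 0.0077
grip_force: 40.0
```

```bash
python3 -m inch '-1 0 0 -0.04 0 0 0;-0.62 0 0 0 0 0 0;-0.62 0 0 0 0 0 0;-0.62 0 0 -0.2 0 0 0;-0.62 0 0 -0.6 0 0 0;-0.62 0 0 -1 0 0 0;-0.5 0 0.3 -1 0 0 0;-0.5 0.1 1 -0.5 -0.11 0 0;-0.5 0.2 1 -0.07 0 0 0;-0.5 0.2 1 -0.07 0 0 0' && python3 -m inch '-0.5 0.2 1 -0.06 0 0 0;-0.5 0.2 1 -0.06 0 0 0;-0.5 0.2 1 -0.06 0 0 0;-0.5 0.2 1 0 0 0 0;-0.5 0.2 1 0 0 0 0;-0.5 0.2 1 0 0 0 0;-0.5 0 1 0 0 0 0;-0.5 0 1 0 0 0 0;-0.5 0 1 0 0 0 0;-0.5 0 0.2 0 0 0 0' && python3 -m inch '-0.5 0 0 0.8 0 0 0;-0.5 0 0 0 0 0 0'
cat >> h.py <<'E'
def tips(W,zlo=.09,zhi=.24):
    t=ctrl.get_obs()["ee_pos"];m=(abs(W[...,0]-t[0])<.02)&(abs(W[...,1]-t[1])<.04)&(W[...,2]>zlo)&(W[...,2]<zhi);p=W[m]
    q=p[p[:,2]<np.sort(p[:,2])[3]+.02];print("tip zmin",round(np.sort(p[:,2])[3],4),"x",np.round(np.percentile(q[:,0],[5,95]),4),"y",np.round(np.percentile(q[:,1],[5,95]),4))
E
python3 - <<'E'
from h import *
for n in("scene","side","wrist"):
    W=pts(camera(n))
    print(n,circ(W,np.array([.585,-.393]),.031,.07),"large",circ(W,np.array([.535,.007]),.08,.095)[:2],"mid",circ(W,np.array([.535,.011]),.055,.109))
    tips(W)
to([.585,-.418,.005])
E
```

```text
time_s: 20.4
ee_pos: [0.5473, -0.1456, 0.1444]
eef_rot: [-3.086, -0.001, -0.0]
force: [-0.1, -0.1, -0.7]
grip_width: 0.0234
grip_force: 0.0
time_s: 21.65
ee_pos: [0.5824, -0.4219, 0.1332]
eef_rot: [-3.085, 0.001, -0.002]
force: [0.4, 0.1, -0.5]
grip_width: 0.0233
grip_force: 0.0
time_s: 21.9
ee_pos: [0.5825, -0.4179, 0.1082]
eef_rot: [-3.083, 0.002, 0.0]
force: [0.3, -0.1, 0.5]
grip_width: 0.0237
grip_force: 0.0
scene (array([ 0.58687715, -0.39436768]), 133, np.float64(0.0022879768047315494), np.float64(0.06899139388987145)) large (array([0.53793231, 0.00550819]), 543) mid (array([0.53739618, 0.00762554]), 266, np.float64(0.002064021210717262), np.float64(0.10786879008848058))
tip zmin 0.144 x [0.577  0.5952] y [-0.4394 -0.397 ]
side (array([ 0.58276128, -0.39224463]), 68, np.float64(0.0016683594559731886), np.float64(0.06856800768213299)) large (array([0.53310271, 0.00786434]), 510) mid (array([0.53270389, 0.01010787]), 240, np.float64(0.0020534947204490597), np.float64(0.10727976435839816))
tip zmin 0.1465 x [0.5738 0.5886] y [-0.441 -0.395]
wrist (array([ 0.58478058, -0.39719632]), 1725, np.float64(0.0020849722423380117), np.float64(0.0696983425504009)) large (array([0.535, 0.007]), 0) mid (array([0.535, 0.011]), 0, np.float64(nan), np.float64(nan))
tip zmin 0.1452 x [0.5789 0.5927] y [-0.4441 -0.4007]
tcp [ 0.5835 -0.419   0.1111] rpy [-3.087e+00 -1.000e-03  0.000e+00] t 22.05 units [0.05 0.16 3.53]
  return _methods._mean(a, axis=axis, dtype=dtype,
  ret = ret.dtype.type(ret / rcount)
h.py:18: RuntimeWarning: Mean of empty slice.
  return f.x,len(p),np.sqrt(np.median(f.fun**2)),W[m][:,2].mean()
```

```bash
python3 -m inch '-0.5 0 0.2 0.6 0 0 0;-0.5 0 0 1 0 0 0;-0.5 0 0 0.9 0 0 0;-0.5 0 0 0.6 0 0 0;-0.5 0 0 0.33 0 0 0;-1 0 0 0 0 0 0;-1 0 0 0 0 0 0;-1 0 0 0 0 0 0;-1 0 0 0 0 0 0' 35
python3 - <<'E'
from h import *
for n in("scene","side"):print(n,circ(pts(camera(n)),np.array([.585,-.393]),.031,.07))
E
```

```text
time_s: 23.18
ee_pos: [0.5832, -0.42, 0.0075]
eef_rot: [-3.087, -0.001, -0.0]
force: [-0.4, -2.3, 1.8]
grip_width: 0.01
grip_force: 33.6
scene (array([ 0.58658334, -0.3946864 ]), 129, np.float64(0.002773432575781075), np.float64(0.06892686493400663))
side (array([ 0.58247121, -0.39095443]), 82, np.float64(0.0033830207937124756), np.float64(0.06887449945495999))
```

```bash
python3 -m inch '-1 0 0 -0.3 0 0 0;-1 0 0 -0.7 0 0 0;-1 0 0 -1 0 0 0;-1 0 0 -1 0 0 0;-1 0 0 -1 0 0 0;-1 0 -0.4 -1 0 0 0;-1 -0.13 -1 0.05 0 0 0;-1 -0.13 -1 0.05 0 0 0;-1 -0.13 -1 0.05 0 0 0;-1 -0.13 -1 0.05 0 0 0' && python3 -m inch '-1 -0.13 -1 0.05 0 0 0;-1 -0.13 -1 0.05 0 0 0;-1 -0.13 -1 0.05 0 0 0;-1 -0.13 -1 0.05 0 0 0;-1 -0.13 -1 0.05 0 0 0;-1 -0.13 -1 0.06 0 0 0;-1 -0.13 -1 0.06 0 0 0;-1 -0.13 -1 0.06 0 0 0;-1 -0.1 -0.8 0.06 0 0 0;-1 0 -0.4 0 0 0 0' && python3 -m inch '-1 0 0 0 0 0 0;-1 0 0 0 0 0 0'
python3 - <<'E'
from h import *
for n in("scene","side","wrist"):
    W=pts(camera(n));g=np.array([.535,.010]);print(n,rim3(W,g,.031,.2,.24),circ(W,g,.031,.22,.01),"mid",circ(W,np.array([.535,.010]),.055,.109)[:2])
to([.535,-.018,.0585])
E
```

```text
time_s: 24.52
ee_pos: [0.5673, -0.2948, 0.1594]
eef_rot: [-3.086, -0.001, -0.0]
force: [-0.4, -0.1, -1.0]
grip_width: 0.0102
grip_force: 33.5
time_s: 25.78
ee_pos: [0.5333, -0.0184, 0.1598]
eef_rot: [-3.086, -0.001, 0.001]
force: [0.3, 0.3, -1.6]
grip_width: 0.0099
grip_force: 33.5
time_s: 26.02
ee_pos: [0.5334, -0.02, 0.1588]
eef_rot: [-3.086, -0.0, -0.001]
force: [0.1, 0.3, -2.0]
grip_width: 0.0098
grip_force: 33.5
scene (array([0.5366, 0.0055]), 'z,slopes', array([ 0.218, -0.025, -0.078]), 123) (array([0.53680575, 0.00328221]), 232, np.float64(0.002653613478335303), np.float64(0.21895797808529813)) mid (array([0.53719942, 0.00751177]), 218)
side (array([0.5319, 0.0073]), 'z,slopes', array([ 0.216,  0.002, -0.166]), 123) (array([0.53174154, 0.00796728]), 206, np.float64(0.002572753535020869), np.float64(0.21845958550759073)) mid (array([0.53281688, 0.01006531]), 190)
wrist (array([0.5338, 0.0037]), 'z,slopes', array([ 0.221,  0.009, -0.01 ]), 2261) (array([5.34211706e-01, 3.59544013e-04]), 4531, np.float64(0.002353158605321388), np.float64(0.21990416517677694)) mid (array([0.53366871, 0.00596932]), 2156)
tcp [ 0.5333 -0.02    0.1585] rpy [-3.086e+00  0.000e+00 -1.000e-03] t 26.18 units [0.06 0.12 3.33]
```

```bash
python3 -m inch '-1 0 -0.06 0.5 0 0 0;-1 0 0 0.8 0 0 0;-1 0 0 0.8 0 0 0;-1 0 0 0.6 0 0 0;-1 0 0 0.3 0 0 0;-1 0 0 0.1 0 0 0;-1 0 0 0 0 0 0' && python3 -m inch '-1 0 0 0.05 0 0 0;-1 0 0 0.04 0 0 0;-1 0 0 0 0 0 0' && python3 -m inch '-1 0 0 0.05 0 0 0;-1 0 0 0 0 0 0'
```

```text
time_s: 27.05
ee_pos: [0.5335, -0.0124, 0.066]
eef_rot: [-3.086, -0.0, -0.0]
force: [0.6, 0.6, -2.2]
grip_width: 0.0102
grip_force: 33.5
time_s: 27.42
ee_pos: [0.5333, -0.0122, 0.0632]
eef_rot: [-3.086, -0.0, -0.0]
force: [0.1, 0.2, -1.6]
grip_width: 0.0097
grip_force: 33.5
time_s: 27.68
ee_pos: [0.5332, -0.0121, 0.0615]
eef_rot: [-3.086, 0.0, -0.0]
force: [-0.0, 0.4, -1.7]
grip_width: 0.0099
grip_force: 33.5
```

Contact is expected at about 0.0585.

```bash
python3 -m inch '-1 0 0 0.05 0 0 0;-1 0 0 0.02 0 0 0;-1 0 0 0 0 0 0' && python3 -m inch '-1 0 0 0.03 0 0 0;-1 0 0 0 0 0 0'
```

```text
time_s: 28.05
ee_pos: [0.5333, -0.012, 0.0594]
eef_rot: [-3.086, 0.0, -0.0]
force: [0.1, -0.0, -1.8]
grip_width: 0.0103
grip_force: 33.5
time_s: 28.3
ee_pos: [0.5332, -0.012, 0.0585]
eef_rot: [-3.086, 0.0, -0.0]
force: [-0.7, 0.5, -1.5]
grip_width: 0.0104
grip_force: 33.5
```

```bash
python3 -m inch '-1 0 0 0.03 0 0 0;-1 0 0 0 0 0 0' && python3 -m inch '-1 0 0 0.03 0 0 0;-1 0 0 0 0 0 0'
```

```text
time_s: 28.55
ee_pos: [0.5335, -0.0121, 0.0584]
eef_rot: [-3.086, -0.001, -0.0]
force: [-4.4, -1.3, 6.1]
grip_width: 0.0099
grip_force: 33.5
time_s: 28.8
ee_pos: [0.5336, -0.0122, 0.0583]
eef_rot: [-3.086, -0.001, -0.0]
force: [-7.1, -3.3, 15.9]
grip_width: 0.0103
grip_force: 33.6
```

```bash
python3 -m inch '-1 0 0 -0.04 0 0 0;-0.6 0 0 0 0 0 0;-0.6 0 0 0 0 0 0;-0.6 0 0 -0.2 0 0 0;-0.6 0 0 -0.6 0 0 0;-0.6 0 0 -1 0 0 0;-0.6 0 0 -1 0 0 0;-1 0 0.5 -0.9 -0.31 0 0;-1 0.5 1 0 0 0 0;-1 0.5 1 0 0 0 0' && python3 -m inch '-1 1 1 0 0 0 0;-1 0.9 0 0 0 0 0;-1 0 0 0 0 0 0'
python3 - <<'E'
from h import *
for n in("scene","side"):
    c=camera(n);W=pts(c);g=np.array([.535,.01])
    print(n,"L",circ(W,g,.08,.095),"M",circ(W,g,.055,.109),"S",circ(W,g,.031,.121))
    L=c["img"].max(-1).astype(int);p=W[(np.hypot(W[...,0]-.597,W[...,1]+.126)<.03)&(W[...,2]>.1)&(W[...,2]<.118)]
    print("post",len(p),np.median(p,0) if len(p) else 0);tips(W,.13,.3)
    cv2.imwrite(f"pics/n_{n}.png",c["img"]);
    if n=="scene":a=c["img"][130:280,200:400]
    else:b=c["img"][120:270,240:440]
cv2.imwrite("pics/n.png",np.hstack([cv2.resize(a,(400,300),interpolation=3),cv2.resize(b,(400,300),interpolation=3)]))
print(ctrl.get_obs()["ee_pos"])
E
```

```text
time_s: 30.05
ee_pos: [0.5638, -0.0938, 0.1688]
eef_rot: [-3.14, -0.001, 0.0]
force: [0.2, 1.4, 0.1]
grip_width: 0.0004
grip_force: 0.0
time_s: 30.42
ee_pos: [0.6209, -0.1233, 0.1673]
eef_rot: [-3.14, 0.001, -0.0]
force: [0.4, 0.8, -0.7]
grip_width: 0.0006
grip_force: 0.0
scene L (array([0.53695718, 0.00489484]), 569, np.float64(0.003159306370541043), np.float64(0.09431281631284784)) M (array([0.53703214, 0.00728267]), 345, np.float64(0.00271638224684765), np.float64(0.1081024397718117)) S (array([0.53638426, 0.0115902 ]), 138, np.float64(0.0020499927385289837), np.float64(0.11969274031942101))
post 31 [ 0.60126628 -0.12795153  0.11046589]
tip zmin 0.2064 x [0.6171 0.6328] y [-0.1334 -0.1105]
side L (array([0.53368335, 0.00621967]), 528, np.float64(0.003818552014944669), np.float64(0.0942195077973311)) M (array([0.53249153, 0.00970129]), 331, np.float64(0.003030945981722849), np.float64(0.10799602245155508)) S (array([0.53207963, 0.01370231]), 127, np.float64(0.0021380748063698947), np.float64(0.11958435300210866))
post 24 [ 0.59520304 -0.12350543  0.10957641]
tip zmin 0.2063 x [0.6094 0.6263] y [-0.1287 -0.1066]
[ 0.61985785 -0.12296997  0.16774146]
```

View pics/n.png

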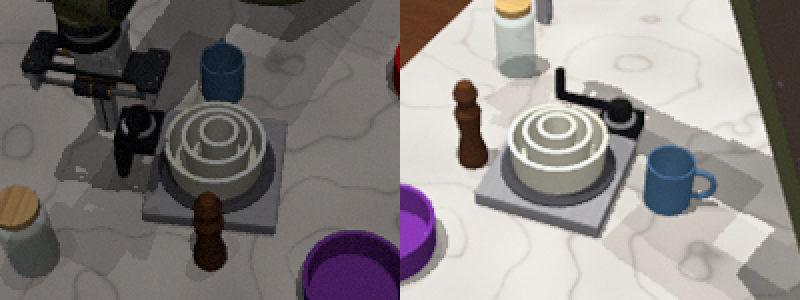

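The nest is right: rims at z 0.094, 0.108 and 0.120, concentric, seen at scene crop (218,130) and side crop (558,125). The post is at about (0.598,-0.126). Next I place the shut fingers on the plinth side of the post.

```bash
python3 -m inch '-1 -0.8 -1 0 0 0 0;-1 0 0 0.8 0 0 0;-1 0 0 1 0 0 0;-1 0 0 1 0 0 0;-1 0 0 1 0 0 0;-1 0 0 0.45 0 0 0;-1 0 0 0 0 0 0'
```

```text
time_s: 31.4
ee_pos: [0.5959, -0.0928, 0.0405]
eef_rot: [-3.14, 0.001, -0.0]
force: [0.7, -0.3, 1.9]
grip_width: 0.0001
grip_force: 0.0
```

```bash
python3 -m inch '-1 -0.05 0.5 0 0 0 0;-1 0.04 0.48 0 0 0 0;-1 0.04 0.48 0 0 0 0;-1 -0.06 0.48 0 0 0 0;-1 -0.06 0.48 0 0 0 0' && python3 -m inch '-1 -0.18 0.45 0 0 0 0;-1 -0.19 0.45 0 0 0 0;-1 -0.3 0.38 0 0 0 0;-1 -0.3 0.38 0 0 0 0;-1 -0.38 0.3 0 0 0 0;-1 -0.38 0.3 0 0 0 0;-1 -0.3 0.14 0 0 0 0;-1 -0.3 0.14 0 0 0 0'
python3 - <<'E'
from h import *
for n in("scene","side"):
    c=camera(n);W=pts(c);L=c["img"].max(-1)
    p=W[(np.hypot(W[...,0]-.486,W[...,1]+.136)<.14)&(W[...,2]>.102)&(W[...,2]<.116)&(W[...,1]<-.1)&(L<45)]
    print(n,len(p),np.round(np.median(p,0),4) if len(p) else 0)
E
```

```text
time_s: 32.02
ee_pos: [0.5928, -0.1665, 0.0402]
eef_rot: [-3.139, 0.001, -0.001]
force: [-4.0, 4.2, -0.6]
grip_width: 0.0001
grip_force: 2.4
time_s: 33.02
ee_pos: [0.523, -0.2419, 0.0402]
eef_rot: [-3.14, -0.0, -0.0]
force: [-0.4, 0.4, -0.3]
grip_width: 0.0005
grip_force: 0.0
scene 13 [ 0.5275 -0.2294  0.1077]
side 13 [ 0.4942 -0.2419  0.1091]
```

```bash
python3 -m inch '-1 0.6 0 0 0 0 0;-1 0.4 0 -0.6 0 0 0;-1 0.3 0 -1 0 0 0;-1 0 0 -1 0 0 0;-1 0 0.6 -1 0 0 0;-1 0 1 -0.5 0 0 0;-1 0 1 0 0 0 0;-1 0 1 0 0 0 0;-1 0 0 0 0 0 0;-1 0 0 0 0 0 0'
python3 - <<'E'
from h import *
g=np.array([.535,.01])
for n in("scene","side"):
    c=camera(n);W=pts(c);L=c["img"].max(-1)
    p=W[(np.hypot(W[...,0]-.486,W[...,1]+.136)<.14)&(W[...,2]>.1)&(W[...,2]<.118)&(W[...,1]<-.1)&(L<50)]
    print(n,"post",len(p),np.round(np.median(p,0),4) if len(p) else 0)
    print([[np.round(q,4) for q in (lambda t:(t[0],t[3]))(circ(W,g,r,z))] for r,z in((.08,.095),(.055,.109),(.031,.121))])
    if n=="scene":a=c["img"][130:280,180:380]
    else:b=c["img"][120:270,240:440]
cv2.imwrite("pics/f.png",np.hstack([cv2.resize(a,(400,300),interpolation=3),cv2.resize(b,(400,300),interpolation=3)]))
E
```

```text
time_s: 34.38
ee_pos: [0.5628, -0.349, 0.1628]
eef_rot: [-3.139, 0.0, 0.0]
force: [-0.1, 0.5, -0.1]
grip_width: 0.0004
grip_force: 0.0
scene post 26 [ 0.5024 -0.2473  0.1104]
[[array([0.5369, 0.005 ]), np.float64(0.0943)], [array([0.5371, 0.0071]), np.float64(0.108)], [array([0.5361, 0.0114]), np.float64(0.1195)]]
side post 15 [ 0.4942 -0.2422  0.1068]
[[array([0.5338, 0.0064]), np.float64(0.0943)], [array([0.5327, 0.0097]), np.float64(0.1079)], [array([0.5321, 0.0137]), np.float64(0.1195)]]
```

View pics/f.png

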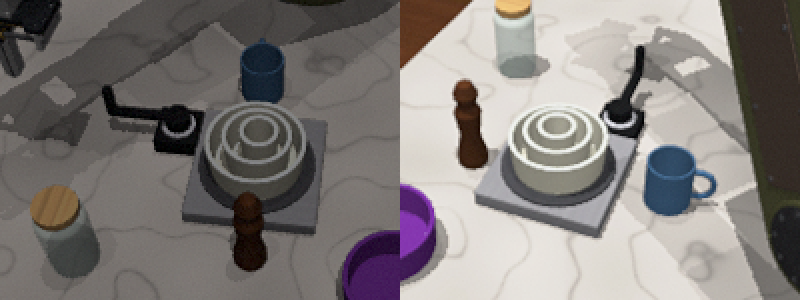

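The handle is at its on stop: the post is at scene crop (108,95), about 89° from off. The nest is unchanged at (258,130), and the arm is clear.

```bash
python3 -c "from station import ticket; print(ticket.hand_in())"
```

```text
the job is handed in; nothing more can be done
None
```

The three dishes are nested flat on the hot plate, the switch handle was then turned to about 89° (its on stop), the jar, mill and mug look unmoved, and the job is handed in at about 35 s; the hand-in returned no verdict.

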